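Trace the curved edge of a routing template with a probe

ROBOT

A 7-joint arm with a two-finger parallel gripper is mounted at the origin on a cart in front of the work surface, level with it; the furniture and walls round the work are solid. World frame = base frame: x ahead of the robot, y to its left, z up, the work surface at z = 0. Lengths are in mm, angles in rad, forces in N, time in s.
With the tool pointing down it reaches from about 400 to 875 mm from the base axis. Payload 4.4 kg.
Tool frame: the origin (TCP) lies midway between the tips of the shut fingers; the grasp point (between the pads) lies ctrl.grip_depth behind it (ctrl.grip_depth is the distance from the TCP to the grasp point, in mm); z points along the fingers, y is the line along which they close (so a half turn about z gives the same grasp; the last joint's range is limited). The gripper opens to 85 mm and grips with 20 to 120 N. Pads are 22 mm wide; open, the fingers measure 114 mm over their backs; the gripper's body (76 mm by 85 mm) begins 54 mm behind the grasp point. The pads swing forward as they close: fully open they stand 13 mm farther back than shut.
Start: joints at [-1.275, 0.628, 0.038, 1.517, -0.027, 0.996, -0.02], TCP at [230.05, 607.943, 231.313] pointing down, gripper open.
Joint ranges: [-3.06, 3.06], [-0.37, 2.12], [-1.25, 1.32], [0.18, 2.47], [-1.1, 4.24], [0.23, 1.98], [-2.94, 2.94]. Speed limits (rad/s): [2.57, 2.57, 3.14, 3.14, 3.14, 3.14, 3.14].

INTERFACE

Orientations are given as [roll, pitch, yaw] about the fixed x, y, z axes, in that order (R = Rz(yaw) Ry(pitch) Rx(roll)).
In Python, from cell import ctrl gives the robot as it stands.
- The arm moves only by the tool carry_out, never from a script. Its argument "deltas" is one flat list of numbers, 7 for each row, row after row: the turn, a rotation vector about the tool's x, y, z in degrees, then the shift along the tool's x, y, z in m, then the closure, from -1 (fully open) to 1 (shut). In form: [wx, wy, wz, dx, dy, dz, claw, wx, wy, wz, dx, dy, dz, claw, ...]. A call has 1 to 12 rows; each row shifts and turns the commanded pose from where the row before left it, along the tool's axes as they then stand; what a row does not reach is not made up. A row lasts 1/8 s, in which the tool goes at most 62.5 mm and 10.7 degrees, less where a joint would pass 70% of its speed; a pose out of reach is approached as far as the arm can. A call with a gripper value outside its range is refused whole. The fingers move at their own pace and stop on an object; the grip force is fixed at half the most. Time passes only in rows, so rows that do not move let the fingers close. It gives the time, the measured TCP pose, the force, the opening and the grip force at its end, in the units of the state.
- ctrl.read_state(): the state, without advancing time (a new reading comes with each control period).
- ctrl.get_image(name): name is "scene" or "side" or "wrist"; returns the picture (400x640x3 uint8, red, green, blue); there is no depth.
- ctrl.calibration(name): a dict with "mtx" (3x3 intrinsics, pixels), "R" (3x3) and "t" (3): a world point X has camera coordinates R X + t. Camera axes: x right, y down, z forward; pixel columns grow to the right and rows downward; lengths in mm; the calibration is good to about 2 mm. A picture is of the moment at which its call begins: read the wrist's pose just before it. calibration takes no time and is no camera call; for the wrist camera it gives the pose at the moment of the call.
- ctrl.finish_job(): hands the job in; it is judged then, once.
The state is a dict: "clock": time; "qpos": joint angles; "qd": joint speeds; "tau": joint torques, N m; "eef_pos": TCP position; "tool_rot": TCP orientation; "force": force on the tool from outside, world axes, zero at the start; "torque": the same for the moment, N m; "width": finger opening in mm; "gripper_force": force on a finger pad.
Only numpy, scipy, OpenCV 4.12 (cv2) and the standard library are available. Lean on these libraries where they do the work, as an engineer would, in place of code of your own. Each camera call takes 0.05 s, during which the arm holds its last target. There are 200 camera calls.

TASK

Take the orange-handled tracing probe out of its wooden holder and, keeping it upright, run its steel shank along the curved front edge of the pale wooden template from the red dot, round the lobe and through the hollow, to the green dot, in one pass without taking it away from the edge. The template is only clamped by eye on its rail, so feel for the edge and follow it with a light, steady pressure of about 5 N, never more than 12 N. Then put the probe back upright in its holder, collar down on the block, let go, and leave the other things on the bench where they are.

Things in the scene. Friction and masses are not known exactly. Their poses are not given: they have to be found in the camera images.
- rail: Fixed steel rail, 25 x 210 x 34 mm, 90 to 115 mm along +x, with two blue toe clamps (47 mm high) reaching over the template. Origin at bench height, +y left, -x towards the robot. The rigid pale wooden template, 125 x 197 x 30 mm, is clamped by eye: it sits up to 10 mm either way along x and turned up to 0.08 rad from nominal (unmeasured).
- lobe_centre (a point): nominal centre, (0, 45, 20) mm from the rail's origin, of the convex lobe on the left of the template's front (-x) edge: radius 60 mm, so the 10 mm shank touching it has its axis 65 mm from here. The red dot lies 60 deg round to the left from the lobe's foremost point, shank axis nominally at (-32.5, 101.3) mm
- hollow_centre (a point): nominal centre, (-77.8, -32.8, 20) mm from the rail's origin, in free air, of the concave hollow on the right: radius 50 mm, shank axis 45 mm from here. It joins the lobe smoothly at (-42.4, 2.6) mm. The green dot lies 44 deg round to the right from the hollow's deepest point, shank axis nominally at (-45.4, -64.0) mm. The true edge lies up to 18 mm off: feel for it
- probe: Loose tracing probe, 0.15 kg: steel shank 10 mm across, 44 mm long, with a round tip; above it a dark collar 26 mm across, 5 mm thick, then an orange square handle 20 x 20 mm from 49 to 105 mm above the tip, with a 3 mm black cap. Origin at the tip, z up along the handle, x and y square to its flats. It starts upright in the holder on its collar, tip 6 mm above the bench, turned by any angle.
- probe_tip (a point): centre of the round tip, 5 mm above the probe's origin on its axis
- holder: wooden holder block 70 x 70 x 50 mm fixed to the bench, origin at the centre of its underside, with one upright hole 19 mm across right through
- holder_hole0 (a point): centre of the hole's mouth, on the top of the holder, 50 mm above the bench, z up; when the probe is home its collar rests on the top and its tip is 44 mm below this point
- tape_measure: yellow tape measure 73 x 85 x 35 mm lying on the bench, bystander, origin under its centre
- pliers: red-handled pliers 62 x 211 x 13 mm lying on the bench, bystander, origin under its centre
- pencil: green pencil 7 x 136 mm lying on the bench, bystander, origin under its centre
- masking_tape: roll of masking tape 104 mm across, 25 mm high, lying on the bench behind the work, bystander, origin under its centre
Not all that is in view belongs to the job. There is more than one size of the probe; the job needs the smaller. What is shaped like the holder but pink is not meant.

How it is judged:
By the outcome, as a careful person would: the job done as asked, in the order asked, and still so for the second after the job is handed in, with the robot touching nothing.
It also fails if it takes over 67 s, if anything falls off the work surface, if the arm or the gripper's body presses on something with over 40 N, if the wrist force passes 120 N, or if a joint passes its speed limit or range.

## Working session

There is one attempt and no reset: what is moved stays moved. The work goes in short steps, Python scripts to look and compute and a tool call to move; the robot and the scene stay as the last step left them, time stands still between calls to the robot, and variables do not carry over. Pictures are saved under pics/ and viewed, at most 10 in all, crops included, and the job is handed in when it is done.

Besides the shell and the picture viewer there is one more tool, called after "Call:" in YAML: its name, and indented under it one key for each argument. carry_out: Moves the arm, as the interface text tells. Its arguments: {"type":"object","properties":{"deltas":{"type":"array"}},"required":["deltas"]}

```bash
ls; mkdir -p pics; python3 - <<'E'
from cell import ctrl
import cv2,numpy as np
s=ctrl.read_state();print(s['clock'],s['eef_pos'],s['tool_rot'],s['force'],s['width'],ctrl.grip_depth)
for n in['scene','side']:
    im=ctrl.get_image(n);cv2.imwrite(f'pics/{n}0.png',im[...,::-1])
    c=ctrl.calibration(n);print(n,c)
E
```

```text
pics
0.0 [229.83263244 607.31621534 230.36953963] [-3.13965130e+00  4.24682907e-05  2.77975933e+00] [-0.38106115 -0.51370001 -0.72115417] 85.47434401832145 18.700000000000003
scene {'mtx': array([[481.07437823,   0.        , 328.30211003],
       [  0.        , 481.07437823, 208.23487744],
       [  0.        ,   0.        ,   1.        ]]), 'R': array([[ 0.64772093, -0.76173665,  0.01465884],
       [-0.30192651, -0.27430461, -0.91301553],
       [ 0.69949838,  0.58695338, -0.40766133]]), 't': array([-514.78439528,  165.45579811,  923.84298414])}
side {'mtx': array([[415.60575952,   0.        , 321.69674655],
       [  0.        , 415.60575952, 199.98074128],
       [  0.        ,   0.        ,   1.        ]]), 'R': array([[ 0.99415377, -0.10605259,  0.02027632],
       [-0.04386116, -0.56825939, -0.82167966],
       [ 0.09866347,  0.81598659, -0.5695888 ]]), 't': array([-587.79277369,  -53.48718838, 1204.39098453])}
```

View pics/scene0.png

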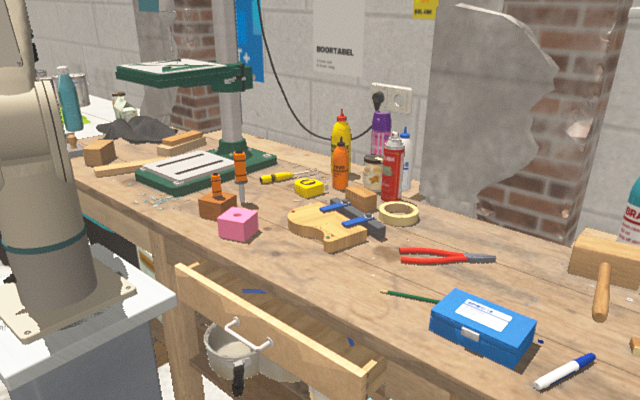

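View pics/side0.png

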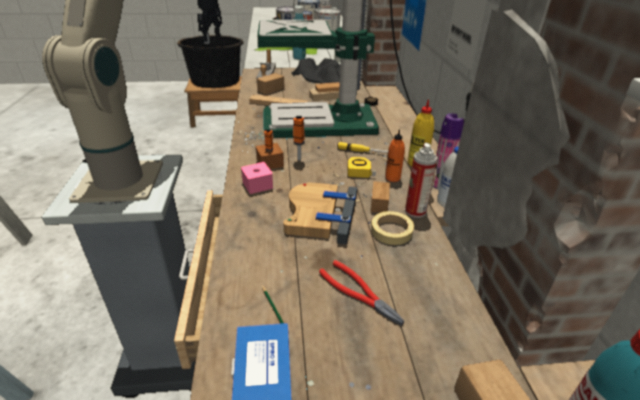

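```bash
cat > h.py <<'E'
from cell import ctrl
import cv2,numpy as np
def P(n,c=None):
    c=c or ctrl.calibration(n);return c['mtx']@np.c_[c['R'],c['t']]
def tri(*pv):  # (P,(u,v)) pairs
    A=[]
    for M,(u,v) in pv: A+=[u*M[2]-M[0],v*M[2]-M[1]]
    A=np.array(A);return np.linalg.lstsq(A[:,:3],-A[:,3],rcond=None)[0]
def onz(M,uv,z):
    u,v=uv;A=np.array([u*M[2]-M[0],v*M[2]-M[1]])
    return np.linalg.solve(A[:,:2],-A[:,3]-A[:,2]*z)
def proj(M,X):
    p=M@np.r_[X,1];return p[:2]/p[2]
E
python3 - <<'E'
import cv2,numpy as np
a=cv2.imread('pics/scene0.png')[140:260,185:395];b=cv2.imread('pics/side0.png')[105:255,235:365]
a=cv2.resize(a,None,fx=3.5,fy=3.5,interpolation=cv2.INTER_CUBIC)
cv2.imwrite('pics/c1.png',a)
b=cv2.resize(b,None,fx=4,fy=4,interpolation=cv2.INTER_CUBIC);cv2.imwrite('pics/c2.png',b)
E
```

```text
(no output)
```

View pics/c1.png

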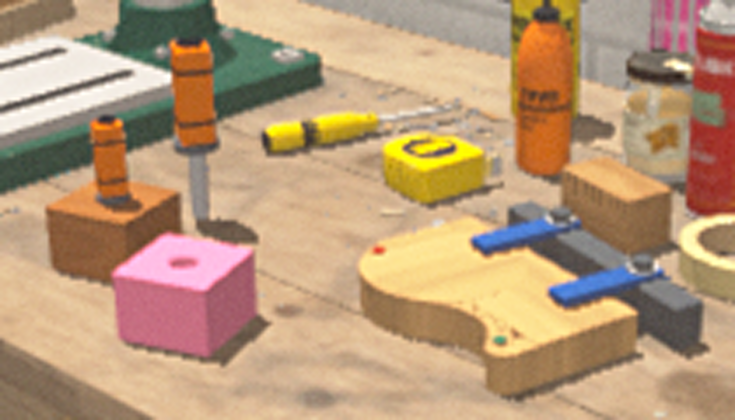

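View pics/c2.png

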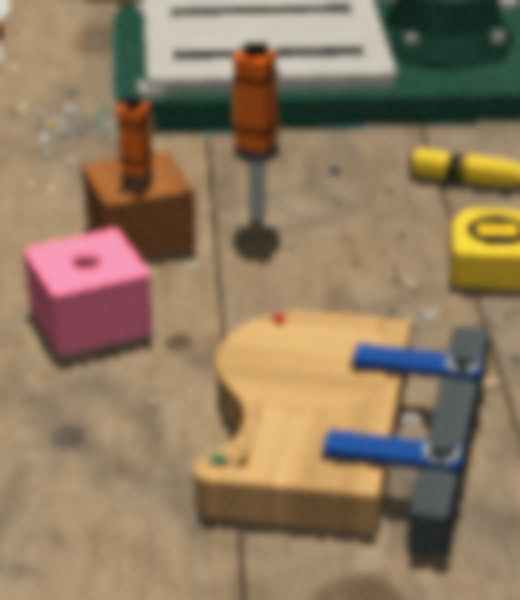

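```bash
python3 - <<'E'
from h import *
A,B=P('scene'),P('side')
S=lambda p:np.array(p)/3.5+(185,140)
T=lambda p:np.array(p)/4+(235,105)
for n,a,b in[('cap',(107,121),(134,102)),('collar',(115,198),(136,183)),('bigcap',(190,44),(255,48)),('red',(378,250),(279,319)),('green',(500,341),(219,460)),
 ('railL back top',(547,208),(487,331)),('railL front',(510,208),(460,331)),('railR fronttop',(665,324),(413,485)),('railR back',(702,316),(450,490)),
 ('holder left',(48,209),(83,165)),('holder right',(180,195),(193,195)),('holder back',(110,183),(175,155)),('pinkhole',(183,263),(87,262))]:
    print(n,tri((A,S(a)),(B,T(b))).round(1))
E
```

```text
cap [436.7  76.6 109.7]
collar [434.8  71.1  48.3]
bigcap [528.8  90.3 144.4]
red [ 532.2 -104.4   28.7]
green [ 483.7 -261.9   28.3]
railL back top [ 670.7 -148.2   34.5]
railL front [ 656.  -125.9   28.1]
railR fronttop [ 597.7 -308.2   22.5]
railR back [ 617.3 -324.4   28.1]
holder left [393.9  98.7  47. ]
holder right [477.8  49.9  45.1]
holder back [465.7 120.   41.1]
pinkhole [400.  -46.8  45.9]
```

```bash
cat >> h.py <<'E'
from scipy.spatial.transform import Rotation as Ro
def st():
    s=ctrl.read_state();R=Ro.from_euler('xyz',s['tool_rot']).as_matrix()
    print('t',round(s['clock'],2),'p',np.round(s['eef_pos'],1),'rpy',np.round(s['tool_rot'],4),'F',np.round(s['force'],2),'M',np.round(s['torque'],2),'w',round(s['width'],1),round(s['gripper_force'],1));return s,R
def go(p):
    s,R=st();d=R.T@(np.array(p)-s['eef_pos']);print('tool delta m',np.round(d/1e3,4));return d
E
python3 - <<'E'
from h import *
A,B=P('scene'),P('side')
# press table front-left/right corner, base corners
for n,a,b in[('tabR',(248,88),(360,45)),('tabL',(118,72),(259,45)),('base right',(276,152),(378,128))]:
    print(n,tri((A,a),(B,b)).round(0))
s,R=st();c=ctrl.calibration('wrist');C=-c['R'].T@c['t']
print('cam in tool',R.T@(C-s['eef_pos']),'\n',c['R']@R,c['mtx'][0])
go([436,74,260])
E
```

```text
tabR [745. 298. 278.]
tabL [408. 436. 303.]
base right [816. 248.  39.]
t 0.1 p [229.8 607.4 230.5] rpy [-3.1399  0.      2.7798] F [ 0.67 -0.16 -0.31] M [-0.   -0.02 -0.01] w 85.6 0.0
cam in tool [  72.9486218     0.26125812 -142.84026921] 
 [[-2.22199146e-05  9.99999976e-01 -2.19693695e-04]
 [-9.57332467e-01 -8.47608704e-05 -2.88988825e-01]
 [-2.88988836e-01  2.03898599e-04  9.57332445e-01]] [358.75467842   0.         320.84712193]
t 0.1 p [229.8 607.4 230.5] rpy [-3.1399  0.      2.7798] F [ 0.67 -0.16 -0.31] M [-0.   -0.02 -0.01] w 85.6 0.0
tool delta m [-0.3816 -0.4259 -0.0288]
```

```bash
python3 - <<'E'
from h import *
A,B=P('scene'),P('side')
for n,a,b in[('nearL',(192,90),(259,47)),('nearR',(248,88),(360,48)),('farL',(118,72),(259,37))]:
    print(n,tri((A,a),(B,b)).round(0))
for x in (300,350,400,450,500,600):
  for y in (200,250,300,400): 
    print(x,y,proj(A,(x,y,270)).round(),proj(B,(x,y,270)).round())
E
```

```text
nearL [423. 124. 328.]
nearR [745. 298. 274.]
farL [412. 448. 312.]
300 200 [131. 113.] [220.  66.]
300 250 [120. 109.] [221.  61.]
300 300 [110. 106.] [223.  56.]
300 400 [ 91. 101.] [225.  48.]
350 200 [150. 109.] [237.  65.]
350 250 [139. 106.] [238.  60.]
350 300 [129. 103.] [239.  56.]
350 400 [109.  98.] [240.  47.]
400 200 [168. 106.] [253.  65.]
400 250 [157. 103.] [254.  60.]
400 300 [146. 101.] [254.  56.]
400 400 [127.  95.] [255.  47.]
450 200 [185. 103.] [270.  65.]
450 250 [174. 101.] [270.  60.]
450 300 [163.  98.] [270.  56.]
450 400 [143.  93.] [270.  47.]
500 200 [201. 100.] [287.  65.]
500 250 [190.  98.] [286.  60.]
500 300 [179.  95.] [286.  55.]
500 400 [159.  91.] [284.  47.]
600 200 [231.  95.] [319.  64.]
600 250 [219.  93.] [318.  60.]
600 300 [209.  91.] [316.  55.]
600 400 [188.  86.] [314.  47.]
```

Call:
carry_out:
  deltas: [0,0,0,-0.03,-0.0415,-0.005,-1,0,0,0,-0.03,-0.0415,-0.005,-1,0,0,0,-0.03,-0.0415,-0.005,-1,0,0,0,-0.03,-0.0415,-0.005,-1,0,0,0,-0.03,-0.0415,-0.005,-1,0,0,0,-0.03,-0.0415,-0.005,-1,0,0,0,-0.04,-0.0352,0,-1,0,0,0,-0.04,-0.0352,0,-1,0,0,0,-0.04,-0.0352,0,-1,0,0,0,-0.04,-0.0352,0,-1,0,0,0,-0.04,-0.0352,0,-1,0,0,0,0,0,0,-1]

```text
clock: 1.6
eef_pos: [436.4, 71.7, 261.2]
tool_rot: [-3.14, 0.001, 2.771]
force: [-1.0, 0.3, -0.2]
width: 85.4
gripper_force: 0.0
```

```bash
python3 - <<'E'
from h import *
import pickle
s,R=st();c=ctrl.calibration('wrist');im=ctrl.get_image('wrist')
cv2.imwrite('pics/w1.png',im[...,::-1]);pickle.dump(c,open('w1.pkl','wb'))
print(proj(P('wrist',c),(436,74,114)),proj(P('wrist',c),(480,-180,30)))
E
```

```text
t 1.6 p [436.4  71.7 261.2] rpy [-3.1402e+00  1.4000e-03  2.7714e+00] F [-0.97  0.3  -0.24] M [-0.02  0.06  0.01] w 85.4 0.0
[323.11363426 179.5336809 ] [132.80325616 273.06478633]
```

View pics/w1.png

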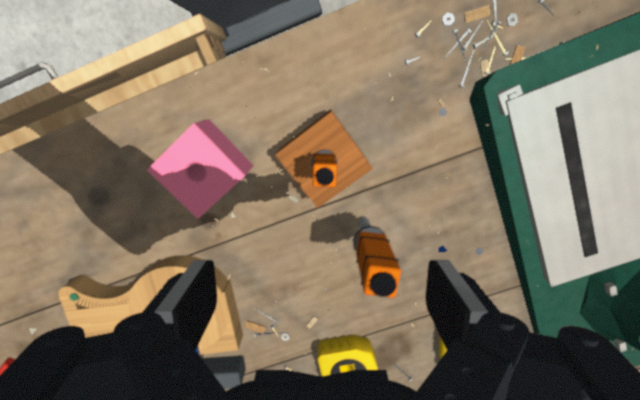

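```bash
python3 - <<'E'
import cv2,numpy as np
im=cv2.imread('pics/w1.png')
cv2.imwrite('pics/c3.png',np.hstack([cv2.resize(im[130:210,270:380],None,fx=5,fy=5,interpolation=cv2.INTER_CUBIC),]))
cv2.imwrite('pics/c4.png',cv2.resize(im[240:360,50:250],None,fx=4,fy=4,interpolation=cv2.INTER_CUBIC))
E
```

```text
(no output)
```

View pics/c3.png

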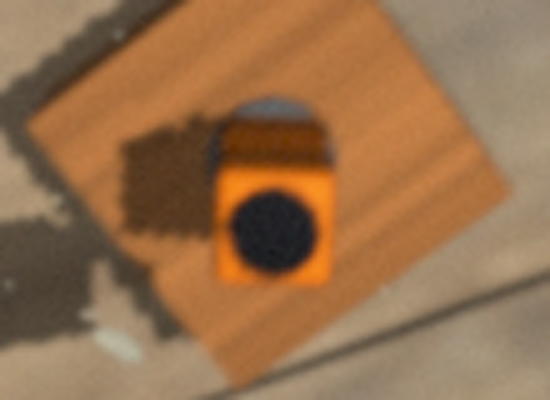

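```bash
python3 - <<'E'
from h import *
import pickle
c=pickle.load(open('w1.pkl','rb'));W=P('wrist',c);A,B=P('scene'),P('side')
a,b=np.array((107,121))/3.5+(185,140),np.array((134,102))/4+(235,105)
w=(324.6,176)
print(tri((W,w),(A,a),(B,b)),tri((W,w),(A,a)),tri((W,w),(B,b)),onz(W,w,114))
# holder top corners, z=50
H=[onz(W,np.array(p)/5+(270,130),50) for p in[(28,125),(240,385),(510,190)]];print(np.round(H,1),(H[0]+H[2])/2)
p=onz(W,w,114);go([p[0],p[1],140]);go([p[0],p[1],58])
E
```

```text
[435.94557863  75.85568581 109.98088394] [435.68574471  75.33083297 108.49126039] [435.61749807  76.24187588 112.00449971] [433.63272362  76.23505255]
[[410.4  33.5]
 [476.4  53. ]
 [457.6 118.7]] [433.97777881  76.11926558]
t 1.65 p [435.3  74.2 261.1] rpy [-3.1410e+00 -4.0000e-04  2.7752e+00] F [ 0.59 -0.39  1.18] M [ 0.03 -0.04  0.01] w 85.4 0.0
tool delta m [0.0022 0.0014 0.1211]
t 1.65 p [435.3  74.2 261.1] rpy [-3.1410e+00 -4.0000e-04  2.7752e+00] F [ 0.59 -0.39  1.18] M [ 0.03 -0.04  0.01] w 85.4 0.0
tool delta m [0.0022 0.0014 0.2031]
```

View pics/c4.png

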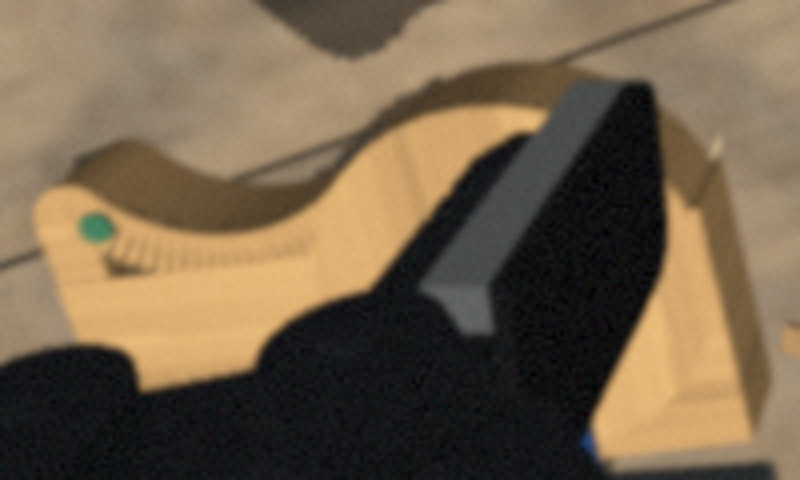

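Call:
carry_out:
  deltas: [0,0,0,0.0015,0.0015,0.04,-1,0,0,0,0,0,0.045,-1,0,0,0,0,0,0.045,-1,0,0,0,0,0,0.04,-1,0,0,0,0,0,0.02,-1,0,0,0,0,0,0.011,-1,0,0,0,0,0,0,-1]

```text
clock: 2.52
eef_pos: [433.6, 78.7, 60.0]
tool_rot: [-3.141, -0.001, 2.781]
force: [-0.9, -1.1, 0.5]
width: 85.8
gripper_force: 0.0
```

```bash
python3 - <<'E'
from h import *
for i in range(3):go([434.2,76.1,60])
E
```

```text
t 2.52 p [433.6  78.7  60. ] rpy [-3.1415e+00 -1.2000e-03  2.7811e+00] F [-0.91 -1.11  0.55] M [-0.01  0.06 -0.02] w 85.8 0.0
tool delta m [-0.0015 -0.0022  0.    ]
t 2.52 p [433.6  78.7  60. ] rpy [-3.1415e+00 -1.2000e-03  2.7811e+00] F [-0.91 -1.11  0.55] M [-0.01  0.06 -0.02] w 85.8 0.0
tool delta m [-0.0015 -0.0022  0.    ]
t 2.52 p [433.6  78.7  60. ] rpy [-3.1415e+00 -1.2000e-03  2.7811e+00] F [-0.91 -1.11  0.55] M [-0.01  0.06 -0.02] w 85.8 0.0
tool delta m [-0.0015 -0.0022  0.    ]
```

Call:
carry_out:
  deltas: [0,0,0,-0.0005,-0.001,0,0,0,0,0,0,0,0,0.5,0,0,0,0,0,0,1,0,0,0,0,0,0,1,0,0,0,0,0,0,1,0,0,0,0,0,0,1]

```text
clock: 3.28
eef_pos: [434.5, 76.7, 60.8]
tool_rot: [3.141, 0.001, 2.779]
force: [-0.5, -0.6, 5.2]
width: 19.5
gripper_force: 58.3
```

```bash
python3 - <<'E'
from h import *
st()
E
```

```text
t 3.27 p [434.5  76.7  60.8] rpy [3.1412e+00 6.0000e-04 2.7794e+00] F [-0.53 -0.56  5.16] M [-0.03  0.16 -0.06] w 19.5 58.3
```

Call:
carry_out:
  deltas: [0,0,0,0,0,-0.02,1,0,0,0,0,0,-0.04,1,0,0,0,0,0,-0.04,1,0,0,0,-0.021,-0.027,-0.02,1,0,0,0,-0.028,-0.036,-0.02,1,0,0,0,-0.035,-0.044,0,1,0,0,0,-0.035,-0.044,0,1,0,0,0,-0.028,-0.036,0,1,0,0,0,-0.021,-0.028,0,1,0,0,0,0,0,0,1,0,0,0,0,0,0,1]

```text
clock: 4.65
eef_pos: [514.6, -182.8, 199.8]
tool_rot: [3.141, -0.002, 2.78]
force: [-0.3, 1.2, -2.1]
width: 19.2
gripper_force: 59.0
```

```bash
python3 - <<'E'
from h import *
import pickle
s,R=st();c=ctrl.calibration('wrist');im=ctrl.get_image('wrist')
cv2.imwrite('pics/w2.png',cv2.resize(im[:300,:][...,::-1],None,fx=1.25,fy=1.25,interpolation=cv2.INTER_CUBIC));pickle.dump(c,open('w2.pkl','wb'));cv2.imwrite('pics/w2full.png',im[...,::-1])
E
```

```text
t 4.65 p [ 514.6 -182.8  199.8] rpy [ 3.1409e+00 -1.8000e-03  2.7800e+00] F [-0.31  1.18 -2.05] M [ 0.06  0.01 -0.05] w 19.2 59.0
```

View pics/w2.png

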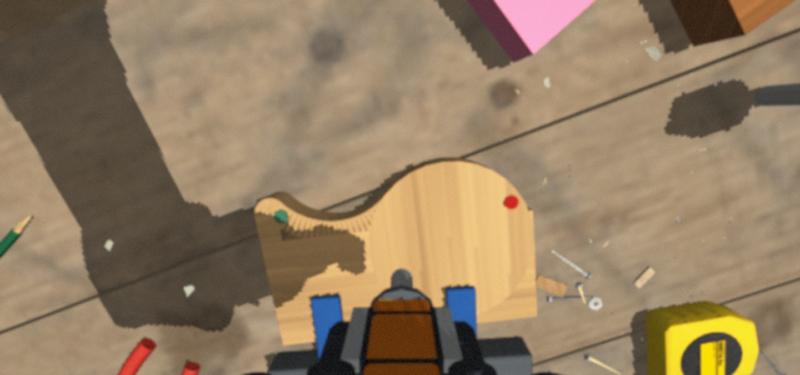

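```bash
python3 - <<'E'
import cv2
im=cv2.imread('pics/w2full.png')[115:235,195:440]
cv2.imwrite('pics/c5.png',cv2.resize(im,(784,384),interpolation=cv2.INTER_CUBIC)) # 3.2x
E
```

```text
(no output)
```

View pics/c5.png

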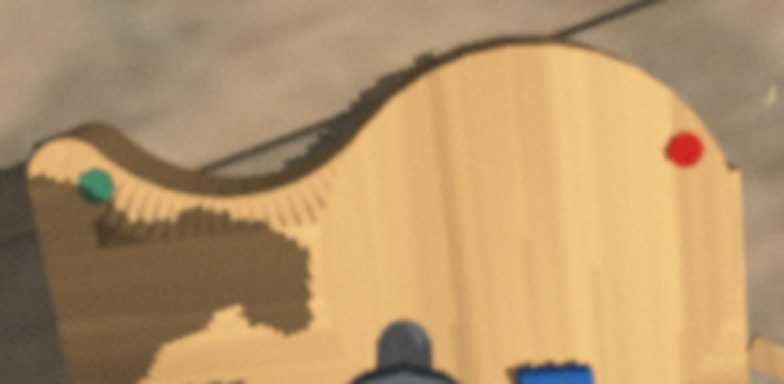

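```bash
cat >> h.py <<'E'
LC=np.array([0,45.]);HC=np.array([-77.8,-32.8]);J=np.array([-42.4,2.6])
def rot(a):return np.array([[np.cos(a),-np.sin(a)],[np.sin(a),np.cos(a)]])
def w2l(q,p):return (np.array(p)-q[:2])@rot(q[2])
def l2w(q,p):return np.array(p)@rot(q[2]).T+q[:2]
def path(n=400,r=0): # shank-axis path in template frame, radius 5 (+r offset out), param by arclength
    a=np.radians(np.linspace(60,-45,n));L=LC+(65+r)*np.c_[-np.cos(a),np.sin(a)]
    b=np.radians(np.linspace(45,-44,n))[1:];H=HC+(45-r)*np.c_[np.cos(b),np.sin(b)]
    nl=np.c_[-np.cos(a),np.sin(a)];nh=-np.c_[np.cos(b),np.sin(b)]
    p=np.r_[L,H];s=np.r_[0,np.cumsum(np.linalg.norm(np.diff(p,axis=0),axis=1))]
    return s,p,np.r_[nl,nh]
E
python3 - <<'E'
from h import *
import pickle
from scipy.optimize import least_squares
c=pickle.load(open('w2.pkl','rb'));W=P('wrist',c)
f=lambda p,z:onz(W,np.array(p)/3.2+(195,115),z)
Lp=np.array([f(p,30) for p in[(725,155),(700,115),(665,82),(625,58),(580,45),(530,42),(480,50),(440,68),(405,93),(380,117)]])
Hp=np.array([f(p,30) for p in[(345,150),(310,177),(270,192),(230,195),(190,188),(155,173),(125,150)]])
def res(q):return np.r_[np.linalg.norm(w2l(q,Lp)-LC,axis=1)-60,np.linalg.norm(w2l(q,Hp)-HC,axis=1)-50]
r=least_squares(res,[540,-193,-.27]);print(r.x,res(r.x).round(1))
for n,p in('red',(685,150)),('green',(96,186)):print(n,f(p,30),w2l(r.x,f(p,30)))
s,R=st();t=f((404,348),151);C=c['R'].T@-c['t'];print('tip',t)
print('cam in tool now',R.T@(C-s['eef_pos']))
Rt=Ro.from_euler('xyz',[np.pi,0,2.78]).as_matrix();tcp=C-Rt@[72.95,.26,-142.84];print('tcp at pic',tcp)
S,p,n=path();pw=l2w(r.x,p);nw=n@rot(r.x[2]).T
for k in np.linspace(0,S[-1],12):
    i=np.argmin(abs(S-k));print(round(k),pw[i].round(1),nw[i].round(2))
np.save('q.npy',r.x)
E
```

```text
[ 5.34331369e+02 -1.97018914e+02 -2.57792541e-01] [-1.  -0.5 -0.2  0.3  0.4  0.6  0.8  0.4 -0.1 -0.2 -0.5  0.7  1.2  1.
  0.4 -0.4 -1.8]
red [ 530.91337607 -105.20589258] [-26.71246917  87.90766472]
green [ 482.56998549 -261.65045219] [-33.57334005 -75.69218887]
t 4.7 p [ 514.7 -182.3  200. ] rpy [ 3.1408e+00 -1.6000e-03  2.7811e+00] F [ 0.43 -0.52 -1.76] M [-0.02 -0.02 -0.01] w 19.3 59.0
tip [ 514.93071285 -182.39422319]
cam in tool now [  72.87870536   -0.20472193 -142.75860338]
tcp at pic [ 514.77152942 -183.03689784  199.99143486]
0 [528.7 -90.8] [-0.26  0.96]
17 [512.8 -97.5] [-0.51  0.86]
34 [ 499.4 -107.9] [-0.71  0.7 ]
52 [ 489.1 -121.8] [-0.87  0.49]
69 [ 482.8 -137.5] [-0.97  0.25]
86 [ 480.8 -154.7] [-1.   -0.02]
103 [ 483.3 -171.4] [-0.96 -0.28]
120 [ 490.2 -187.3] [-0.88 -0.48]
137 [ 495.4 -203.6] [-0.99 -0.12]
155 [ 494.2 -220.6] [-0.97  0.26]
172 [ 486.7 -235.9] [-0.8  0.6]
189 [ 474.1 -247.4] [-0.52  0.86]
```

Call:
carry_out:
  deltas: [0,0,0,0.009,0.034,0,1,0,0,0,0.009,0.034,0,1,0,0,0,0.008,0.032,0,1,0,0,0,0,0,0.03,1,0,0,0,0,0,0.04,1,0,0,0,0,0,0.04,1,0,0,0,0,0,0.02,1,0,0,0,0,0,0.007,1,0,0,0,0,0,0,1,0,0,0,0,0,0,1]

```text
clock: 5.95
eef_pos: [527.1, -80.8, 64.3]
tool_rot: [3.141, 0.002, 2.78]
force: [0.2, 1.3, -0.7]
width: 19.4
gripper_force: 59.0
```

```bash
cat >> h.py <<'E'
def avg(n=6):
    X=[]
    for i in range(n):
        if i: ctrl.get_image('side')
        s=ctrl.read_state();X.append(np.r_[s['eef_pos'],s['force'],s['tool_rot'][2]])
    X=np.array(X);m=X.mean(0);print('t',round(s['clock'],2),'p',m[:3].round(2),'F',m[3:6].round(2),'yaw',m[6].round(4),'sd',X.std(0).round(2));return m
E
python3 - <<'E'
from h import *
np.save('base.npy',avg(8))
E
```

```text
t 6.3 p [526.84 -81.03  64.02] F [-0.05 -0.03 -1.48] yaw 2.7799 sd [0.21 0.08 0.27 0.28 0.57 0.36 0.  ]
```

Call:
carry_out:
  deltas: [0,0,0,-0.0012,-0.0016,0,1,0,0,0,-0.0012,-0.0016,0,1,0,0,0,-0.0012,-0.0016,0,1,0,0,0,-0.0006,-0.0008,0,1,0,0,0,0,0,0,1]

```text
clock: 6.92
eef_pos: [528.3, -87.9, 63.3]
tool_rot: [-3.142, -0.0, 2.78]
force: [-0.5, 0.5, -1.6]
width: 19.5
gripper_force: 59.0
```

Call:
carry_out:
  deltas: [0,0,0,-0.0006,-0.0008,0,1,0,0,0,0,0,0,1]

```text
clock: 7.18
eef_pos: [528.6, -88.7, 63.3]
tool_rot: [3.142, 0.0, 2.78]
force: [-0.5, -1.2, -1.3]
width: 19.2
gripper_force: 59.0
```

Call:
carry_out:
  deltas: [0,0,0,-0.0006,-0.0008,0,1,0,0,0,0,0,0,1]

```text
clock: 7.42
eef_pos: [528.9, -89.8, 63.3]
tool_rot: [-3.142, 0.0, 2.78]
force: [-0.1, 0.3, -1.6]
width: 19.1
gripper_force: 59.0
```

Call:
carry_out:
  deltas: [0,0,0,-0.0006,-0.0008,0,1,0,0,0,0,0,0,1]

```text
clock: 7.68
eef_pos: [529.2, -90.8, 63.3]
tool_rot: [-3.142, 0.0, 2.78]
force: [0.1, -0.1, -2.4]
width: 19.3
gripper_force: 59.0
```

Call:
carry_out:
  deltas: [0,0,0,-0.0003,-0.0004,0,1,0,0,0,0,0,0,1]

```text
clock: 7.92
eef_pos: [529.3, -91.2, 63.3]
tool_rot: [-3.142, -0.0, 2.78]
force: [0.1, -0.4, -2.1]
width: 19.4
gripper_force: 59.0
```

Call:
carry_out:
  deltas: [0,0,0,-0.0003,-0.0004,0,1,0,0,0,0,0,0,1]

```text
clock: 8.18
eef_pos: [529.4, -91.7, 63.3]
tool_rot: [3.142, -0.0, 2.78]
force: [-0.2, -0.3, -0.9]
width: 19.3
gripper_force: 59.0
```

Call:
carry_out:
  deltas: [0,0,0,-0.0003,-0.0004,0,1,0,0,0,0,0,0,1]

```text
clock: 8.43
eef_pos: [529.6, -92.2, 63.3]
tool_rot: [-3.142, 0.0, 2.78]
force: [-0.1, -0.8, -1.8]
width: 19.3
gripper_force: 59.0
```

Call:
carry_out:
  deltas: [0,0,0,-0.0003,-0.0004,0,1,0,0,0,0,0,0,1]

```text
clock: 8.68
eef_pos: [529.7, -92.6, 63.3]
tool_rot: [3.142, -0.0, 2.78]
force: [0.3, -0.1, -1.3]
width: 19.3
gripper_force: 59.0
```

Call:
carry_out:
  deltas: [0,0,0,-0.0003,-0.0004,0,1,0,0,0,0,0,0,1]

```text
clock: 8.93
eef_pos: [529.7, -92.7, 63.2]
tool_rot: [3.141, -0.001, 2.78]
force: [-1.2, 1.3, -1.1]
width: 19.5
gripper_force: 59.0
```

Call:
carry_out:
  deltas: [0,0,0,-0.0003,-0.0004,0,1,0,0,0,0,0,0,1]

```text
clock: 9.18
eef_pos: [529.8, -92.8, 63.3]
tool_rot: [3.141, -0.001, 2.78]
force: [-0.2, 2.4, -0.5]
width: 19.3
gripper_force: 59.1
```

Call:
carry_out:
  deltas: [0,0,0,-0.0003,-0.0004,0,1,0,0,0,0,0,0,1]

```text
clock: 9.43
eef_pos: [529.8, -93.0, 63.3]
tool_rot: [3.141, -0.001, 2.78]
force: [-0.4, 5.7, 0.4]
width: 19.5
gripper_force: 59.2
```

```bash
python3 - <<'E'
from h import *
avg(4)
E
```

```text
t 9.57 p [529.83 -92.98  63.25] F [-1.    5.36  0.2 ] yaw 2.7804 sd [0.02 0.01 0.01 0.53 0.35 0.48 0.  ]
```

```bash
cat > tr.py <<'E'
from h import *
import sys,os
from scipy.optimize import least_squares
K=4.;adv=float(sys.argv[1]);nr=int(sys.argv[2]);m=avg(int(sys.argv[3]) if len(sys.argv)>3 else 3)
b=np.load('base.npy');q0=np.load('q.npy');F=(m[3:6]-b[3:6])[:2]
obs=np.load('obs.npy') if os.path.exists('obs.npy') else np.zeros((0,2))
obs=np.vstack([obs,m[:2]]);np.save('obs.npy',obs)
def dist(q,p):
    l=w2l(q,p);t=-45 # lobe if angle above joint line
    onL=(l-J)@np.array([.7071,.7071])>0
    # joint normal line passes through both centres
    onL=((l-J)@np.array([-.7071,.7071]))>0
    return np.where(onL,np.linalg.norm(l-LC,axis=-1)-65,45-np.linalg.norm(l-HC,axis=-1))
q=least_squares(lambda q:np.r_[dist(q,obs)/.25,(q-q0)/[2,2,.015]],q0).x
S,p,n=path();pw=l2w(q,p);nw=n@rot(q[2]).T
i=np.argmin(np.linalg.norm(pw-m[:2],axis=1));s1=S[i];Fn=F@nw[i];Ft=F@np.array([nw[i][1],-nw[i][0]])
if adv==0: print(q-q0,s1,Fn,Ft)
s=s1+adv*np.arange(1,nr+1)/nr
P_=np.c_[np.interp(s,S,pw[:,0]),np.interp(s,S,pw[:,1])];N=np.c_[np.interp(s,S,nw[:,0]),np.interp(s,S,nw[:,1])]
pen=np.interp(np.arange(1,nr+1),[0,min(4,nr)],[Fn/K,5/K])
# extrapolate past end along tangent
e=s>S[-1];tg=np.array([nw[-1][1],-nw[-1][0]]);P_[e]=pw[-1]-(s[e]-S[-1])[:,None]*tg*np.sign(tg@(pw[-2]-pw[-1]))
C=P_-N*pen[:,None];c0=pw[i]-nw[i]*Fn/K
D=C-c0;y=m[6];T=np.c_[D@[np.cos(y),np.sin(y)],D@[np.sin(y),-np.cos(y)]]
T=np.round(T/1e3,4);d=np.diff(np.vstack([[0,0],T]),axis=0)
print('q-q0',(q-q0).round(3),'res',dist(q,obs)[-5:].round(2),'s',s1.round(1),'of',S[-1].round(1),'Fn',Fn.round(2),'Ft',Ft.round(2))
print(np.round(d,4).tolist())
E
python3 tr.py 8 8
```

```text
t 9.68 p [529.83 -92.98  63.25] F [-1.39  5.28 -0.48] yaw 2.7805 sd [0.01 0.   0.   0.31 0.21 0.2  0.  ]
q-q0 [ 0.592 -2.226 -0.003] res [-0.04] s 0.0 of 189.0 Fn 5.47 Ft 0.09
[[0.0008, -0.0006], [0.0008, -0.0005], [0.0008, -0.0006], [0.0008, -0.0006], [0.0007, -0.0006], [0.0008, -0.0007], [0.0007, -0.0006], [0.0007, -0.0007]]
```

Call:
carry_out:
  deltas: [0,0,0,0.0008,-0.0006,0,1,0,0,0,0.0008,-0.0005,0,1,0,0,0,0.0008,-0.0006,0,1,0,0,0,0.0008,-0.0006,0,1,0,0,0,0.0007,-0.0006,0,1,0,0,0,0.0008,-0.0007,0,1,0,0,0,0.0007,-0.0006,0,1,0,0,0,0.0007,-0.0007,0,1]

```text
clock: 10.68
eef_pos: [524.7, -94.4, 63.5]
tool_rot: [3.139, 0.003, 2.782]
force: [2.2, 7.6, -0.4]
width: 19.3
gripper_force: 59.1
```

```bash
python3 tr.py 10 8
```

```text
t 10.78 p [524.54 -94.46  63.51] F [ 1.78  7.08 -1.04] yaw 2.7815 sd [0.1  0.04 0.   0.29 0.41 0.45 0.  ]
q-q0 [ 3.020e-01 -2.265e+00 -2.000e-03] res [-0.09  0.05] s 5.1 of 189.0 Fn 6.08 Ft 4.11
[[0.001, -0.0007], [0.0009, -0.0008], [0.001, -0.0008], [0.0009, -0.0008], [0.0009, -0.0009], [0.0008, -0.0009], [0.0008, -0.0009], [0.0008, -0.0009]]
```

```bash
sed -i 's|^s=s1+adv|ld=max(0,Ft/K);s=s1+ld+adv|; s|5/K\])$|4.8/K])|; s|^C=P_-N|i=np.argmin(abs(S-s1-ld));C=P_-N|' tr.py; rm obs.npy; python3 - <<'E'
import numpy as np
np.save('obs.npy',np.array([[529.83,-92.98]]))
E
python3 tr.py 11 9 1
```

```text
t 10.78 p [524.47 -94.5   63.51] F [ 1.54  6.64 -1.54] yaw 2.7814 sd [0. 0. 0. 0. 0. 0. 0.]
q-q0 [ 3.410e-01 -2.259e+00 -2.000e-03] res [-0.08  0.04] s 5.1 of 189.0 Fn 5.75 Ft 3.73
[[0.001, -0.0008], [0.0009, -0.0007], [0.0009, -0.0008], [0.0009, -0.0008], [0.0008, -0.0009], [0.0008, -0.0009], [0.0008, -0.0009], [0.0008, -0.0009], [0.0008, -0.0009]]
```

Call:
carry_out:
  deltas: [0,0,0,0.001,-0.0008,0,1,0,0,0,0.0009,-0.0007,0,1,0,0,0,0.0009,-0.0008,0,1,0,0,0,0.0009,-0.0008,0,1,0,0,0,0.0008,-0.0009,0,1,0,0,0,0.0008,-0.0009,0,1,0,0,0,0.0008,-0.0009,0,1,0,0,0,0.0008,-0.0009,0,1,0,0,0,0.0008,-0.0009,0,1]

```text
clock: 11.9
eef_pos: [513.6, -99.2, 63.3]
tool_rot: [3.14, 0.001, 2.781]
force: [1.8, 6.2, -1.7]
width: 19.5
gripper_force: 59.3
```

```bash
python3 tr.py 12 10 2
```

```text
t 11.95 p [513.43 -99.28  63.29] F [ 1.25  6.34 -1.13] yaw 2.7811 sd [0.13 0.06 0.   0.53 0.17 0.54 0.  ]
q-q0 [-0.55  -2.534 -0.   ] res [-0.07 -0.04  0.08] s 15.8 of 189.0 Fn 4.93 Ft 4.24
[[0.0007, -0.0008], [0.0007, -0.0009], [0.0007, -0.001], [0.0007, -0.0009], [0.0007, -0.001], [0.0006, -0.001], [0.0006, -0.001], [0.0006, -0.001], [0.0006, -0.001], [0.0006, -0.001]]
```

Call:
carry_out:
  deltas: [0,0,0,0.0007,-0.0008,0,1,0,0,0,0.0007,-0.0009,0,1,0,0,0,0.0007,-0.001,0,1,0,0,0,0.0007,-0.0009,0,1,0,0,0,0.0007,-0.001,0,1,0,0,0,0.0006,-0.001,0,1,0,0,0,0.0006,-0.001,0,1,0,0,0,0.0006,-0.001,0,1,0,0,0,0.0006,-0.001,0,1,0,0,0,0.0006,-0.001,0,1]

```text
clock: 13.2
eef_pos: [503.0, -106.4, 63.1]
tool_rot: [3.141, -0.001, 2.781]
force: [-0.3, 6.1, -1.5]
width: 19.1
gripper_force: 59.3
```

```bash
python3 tr.py 12 10 2
```

```text
t 13.25 p [ 502.96 -106.49   63.1 ] F [-0.17  5.69 -1.23] yaw 2.7806 sd [0.09 0.08 0.01 0.13 0.36 0.31 0.  ]
q-q0 [-0.802 -2.629  0.   ] res [-0.05 -0.04  0.02  0.04] s 28.4 of 189.0 Fn 4.44 Ft 3.61
[[0.0005, -0.0011], [0.0005, -0.001], [0.0005, -0.0011], [0.0005, -0.0011], [0.0005, -0.0011], [0.0004, -0.001], [0.0005, -0.0011], [0.0004, -0.0011], [0.0003, -0.0012], [0.0004, -0.0011]]
```

Call:
carry_out:
  deltas: [0,0,0,0.0005,-0.0011,0,1,0,0,0,0.0005,-0.001,0,1,0,0,0,0.0005,-0.0011,0,1,0,0,0,0.0005,-0.0011,0,1,0,0,0,0.0005,-0.0011,0,1,0,0,0,0.0004,-0.001,0,1,0,0,0,0.0005,-0.0011,0,1,0,0,0,0.0004,-0.0011,0,1,0,0,0,0.0003,-0.0012,0,1,0,0,0,0.0004,-0.0011,0,1]

```text
clock: 14.5
eef_pos: [494.3, -115.4, 63.0]
tool_rot: [3.141, -0.002, 2.78]
force: [-1.1, 4.4, -0.8]
width: 19.4
gripper_force: 59.2
```

```bash
python3 tr.py 13 11 2
```

```text
t 14.55 p [ 494.19 -115.5    62.98] F [-1.06  4.48 -1.28] yaw 2.7802 sd [0.07 0.09 0.   0.04 0.04 0.46 0.  ]
q-q0 [-0.854 -2.652  0.   ] res [-0.05 -0.04  0.01  0.02  0.02] s 40.9 of 189.0 Fn 3.61 Ft 2.89
[[0.0003, -0.0013], [0.0002, -0.0011], [0.0003, -0.0011], [0.0002, -0.0012], [0.0002, -0.0011], [0.0003, -0.0012], [0.0002, -0.0011], [0.0002, -0.0011], [0.0001, -0.0012], [0.0002, -0.0011], [0.0001, -0.0012]]
```

Call:
carry_out:
  deltas: [0,0,0,0.0002,-0.0013,0,1,0,0,0,0.0001,-0.0011,0,1,0,0,0,0.0002,-0.0011,0,1,0,0,0,0.0002,-0.0012,0,1,0,0,0,0.0002,-0.0011,0,1,0,0,0,0.0003,-0.0012,0,1,0,0,0,0.0001,-0.0011,0,1,0,0,0,0.0002,-0.0011,0,1,0,0,0,0.0001,-0.0012,0,1,0,0,0,0.0002,-0.0011,0,1,0,0,0,0.0001,-0.0012,0,1]

```text
clock: 15.92
eef_pos: [487.1, -126.6, 62.8]
tool_rot: [-3.141, -0.004, 2.78]
force: [-3.9, 5.6, -1.2]
width: 19.3
gripper_force: 59.2
```

```bash
python3 tr.py 13 11 2
```

```text
t 15.97 p [ 487.08 -126.72   62.85] F [-2.91  4.57 -1.15] yaw 2.78 sd [0.07 0.12 0.01 1.01 1.08 0.06 0.  ]
q-q0 [-0.787 -2.617  0.   ] res [-0.05  0.02  0.05  0.06 -0.04] s 54.3 of 189.0 Fn 4.63 Ft 2.81
[[0.0001, -0.0013], [0.0001, -0.0011], [0.0, -0.0012], [0.0, -0.0011], [0.0001, -0.0012], [0.0, -0.0012], [-0.0001, -0.0011], [0.0, -0.0012], [-0.0001, -0.0011], [-0.0001, -0.0012], [-0.0001, -0.0011]]
```

Call:
carry_out:
  deltas: [0,0,0,0.0001,-0.0013,0,1,0,0,0,0.0001,-0.0011,0,1,0,0,0,0.0,-0.0012,0,1,0,0,0,0.0,-0.0011,0,1,0,0,0,0.0,-0.0012,0,1,0,0,0,0.0,-0.0012,0,1,0,0,0,-0.0001,-0.0011,0,1,0,0,0,0.0,-0.0012,0,1,0,0,0,-0.0001,-0.0011,0,1,0,0,0,-0.0001,-0.0012,0,1,0,0,0,-0.0001,-0.0011,0,1]

```text
clock: 17.35
eef_pos: [482.3, -139.1, 62.8]
tool_rot: [-3.141, -0.004, 2.78]
force: [-3.0, 4.2, -1.8]
width: 19.5
gripper_force: 59.2
```

```bash
python3 tr.py 13 11 2
```

```text
t 17.4 p [ 482.3  -139.25   62.77] F [-3.19  3.87 -2.13] yaw 2.7795 sd [0.02 0.11 0.   0.17 0.36 0.31 0.  ]
q-q0 [-0.756 -2.598  0.   ] res [ 0.02  0.05  0.07 -0.02 -0.03] s 67.8 of 189.0 Fn 4.04 Ft 2.95
[[-0.0002, -0.0013], [-0.0002, -0.0011], [-0.0002, -0.0012], [-0.0003, -0.0011], [-0.0002, -0.0011], [-0.0003, -0.0012], [-0.0002, -0.0011], [-0.0003, -0.0011], [-0.0003, -0.0012], [-0.0003, -0.0011], [-0.0004, -0.0011]]
```

Slight extra inward bias again in the first rows.

Call:
carry_out:
  deltas: [0,0,0,-0.0003,-0.0013,0,1,0,0,0,-0.0003,-0.0011,0,1,0,0,0,-0.0002,-0.0012,0,1,0,0,0,-0.0003,-0.0011,0,1,0,0,0,-0.0002,-0.0011,0,1,0,0,0,-0.0003,-0.0012,0,1,0,0,0,-0.0003,-0.0011,0,1,0,0,0,-0.0003,-0.0011,0,1,0,0,0,-0.0003,-0.0012,0,1,0,0,0,-0.0003,-0.0011,0,1,0,0,0,-0.0004,-0.0011,0,1]

```text
clock: 18.77
eef_pos: [480.3, -152.2, 62.7]
tool_rot: [-3.14, -0.005, 2.779]
force: [-4.5, 2.7, -2.2]
width: 19.7
gripper_force: 59.2
```

```bash
python3 tr.py 13 11 2
```

```text
t 18.82 p [ 480.26 -152.34   62.67] F [-3.99  2.26 -1.91] yaw 2.7792 sd [0.01 0.14 0.   0.49 0.43 0.33 0.  ]
q-q0 [-0.716 -2.568  0.   ] res [ 0.06  0.09  0.    0.   -0.07] s 81.2 of 189.0 Fn 4.06 Ft 2.06
[[-0.0004, -0.001], [-0.0004, -0.0011], [-0.0005, -0.0011], [-0.0004, -0.001], [-0.0005, -0.0011], [-0.0005, -0.0011], [-0.0004, -0.001], [-0.0006, -0.0011], [-0.0005, -0.001], [-0.0005, -0.001], [-0.0006, -0.001]]
```

Call:
carry_out:
  deltas: [0,0,0,-0.0005,-0.001,0,1,0,0,0,-0.0005,-0.0011,0,1,0,0,0,-0.0005,-0.0011,0,1,0,0,0,-0.0005,-0.001,0,1,0,0,0,-0.0005,-0.0011,0,1,0,0,0,-0.0005,-0.0011,0,1,0,0,0,-0.0005,-0.001,0,1,0,0,0,-0.0006,-0.0011,0,1,0,0,0,-0.0005,-0.001,0,1,0,0,0,-0.0005,-0.001,0,1,0,0,0,-0.0006,-0.001,0,1]

```text
clock: 20.2
eef_pos: [480.9, -165.3, 62.6]
tool_rot: [-3.14, -0.006, 2.779]
force: [-5.7, 3.2, -1.3]
width: 18.9
gripper_force: 59.3
```

```bash
python3 tr.py 12 10 2
```

```text
t 20.25 p [ 480.94 -165.43   62.57] F [-5.26  2.69 -1.23] yaw 2.7788 sd [0.02 0.14 0.01 0.4  0.46 0.1  0.  ]
q-q0 [-0.666 -2.526  0.   ] res [ 0.1   0.03  0.04 -0.01 -0.12] s 94.3 of 189.0 Fn 4.76 Ft 3.45
[[-0.0006, -0.001], [-0.0006, -0.001], [-0.0006, -0.001], [-0.0007, -0.001], [-0.0007, -0.0009], [-0.0007, -0.001], [-0.0007, -0.0009], [-0.0007, -0.001], [-0.0007, -0.0009], [-0.0008, -0.0009]]
```

Call:
carry_out:
  deltas: [0,0,0,-0.0006,-0.001,0,1,0,0,0,-0.0006,-0.001,0,1,0,0,0,-0.0006,-0.001,0,1,0,0,0,-0.0007,-0.001,0,1,0,0,0,-0.0007,-0.0009,0,1,0,0,0,-0.0007,-0.001,0,1,0,0,0,-0.0007,-0.0009,0,1,0,0,0,-0.0007,-0.001,0,1,0,0,0,-0.0007,-0.0009,0,1,0,0,0,-0.0008,-0.0009,0,1]

```text
clock: 21.5
eef_pos: [483.8, -177.3, 62.6]
tool_rot: [-3.139, -0.006, 2.778]
force: [-5.6, 1.3, -2.1]
width: 19.1
gripper_force: 59.3
```

```bash
python3 tr.py 10 9 2
```

```text
t 21.55 p [ 483.86 -177.39   62.58] F [-5.03  1.62 -1.83] yaw 2.7783 sd [0.05 0.11 0.01 0.6  0.36 0.27 0.  ]
q-q0 [-0.644 -2.504 -0.   ] res [ 0.04  0.06  0.01 -0.09 -0.07] s 106.6 of 189.0 Fn 4.16 Ft 3.19
[[-0.0007, -0.0007], [-0.0008, -0.0008], [-0.0007, -0.0008], [-0.0008, -0.0007], [-0.0008, -0.0008], [-0.0008, -0.0008], [-0.0008, -0.0007], [-0.0008, -0.0007], [-0.0008, -0.0007]]
```

Call:
carry_out:
  deltas: [0,0,0,-0.0008,-0.0007,0,1,0,0,0,-0.0008,-0.0007,0,1,0,0,0,-0.0007,-0.0008,0,1,0,0,0,-0.0008,-0.0007,0,1,0,0,0,-0.0008,-0.0008,0,1,0,0,0,-0.0008,-0.0008,0,1,0,0,0,-0.0008,-0.0007,0,1,0,0,0,-0.0008,-0.0007,0,1]

```text
clock: 22.55
eef_pos: [487.3, -185.4, 62.5]
tool_rot: [-3.139, -0.006, 2.778]
force: [-5.7, 0.4, -2.3]
width: 19.3
gripper_force: 59.3
```

```bash
python3 tr.py 10 9 2
```

```text
t 22.6 p [ 487.36 -185.44   62.53] F [-5.51  0.47 -2.65] yaw 2.778 sd [0.03 0.09 0.01 0.18 0.06 0.37 0.  ]
q-q0 [-0.621 -2.478 -0.   ] res [ 0.08  0.03 -0.06 -0.04 -0.1 ] s 115.5 of 189.0 Fn 4.63 Ft 2.93
[[-0.0009, -0.0008], [-0.0009, -0.0007], [-0.0008, -0.0007], [-0.0009, -0.0007], [-0.0009, -0.0008], [-0.0008, -0.0008], [-0.0008, -0.0008], [-0.0008, -0.0008], [-0.0008, -0.0008]]
```

Call:
carry_out:
  deltas: [0,0,0,-0.0009,-0.0008,0,1,0,0,0,-0.0009,-0.0007,0,1,0,0,0,-0.0008,-0.0007,0,1,0,0,0,-0.0009,-0.0007,0,1,0,0,0,-0.0008,-0.0008,0,1,0,0,0,-0.0008,-0.0008,0,1,0,0,0,-0.0008,-0.0008,0,1]

```text
clock: 23.48
eef_pos: [491.4, -192.7, 62.6]
tool_rot: [-3.139, -0.005, 2.778]
force: [-5.2, 0.2, -1.5]
width: 19.6
gripper_force: 59.3
```

```bash
python3 tr.py 8 8 2
```

```text
t 23.52 p [ 491.41 -192.75   62.61] F [-5.12  0.33 -2.1 ] yaw 2.7779 sd [0.05 0.09 0.   0.1  0.1  0.58 0.  ]
q-q0 [-0.321 -2.515  0.006] res [ 0.06 -0.02 -0.   -0.06 -0.18] s 123.5 of 189.0 Fn 4.44 Ft 2.46
[[-0.0007, -0.0007], [-0.0007, -0.0007], [-0.0007, -0.0007], [-0.0007, -0.0008], [-0.0006, -0.0008], [-0.0007, -0.0008], [-0.0006, -0.0008], [-0.0006, -0.0009]]
```

Call:
carry_out:
  deltas: [0,0,0,-0.0008,-0.0007,0,1,0,0,0,-0.0007,-0.0007,0,1,0,0,0,-0.0007,-0.0007,0,1,0,0,0,-0.0007,-0.0008,0,1,0,0,0,-0.0006,-0.0008,0,1,0,0,0,-0.0007,-0.0008,0,1,0,0,0,-0.0006,-0.0008,0,1,0,0,0,-0.0006,-0.0009,0,1]

```text
clock: 24.52
eef_pos: [494.3, -199.7, 62.6]
tool_rot: [-3.14, -0.006, 2.778]
force: [-5.2, 2.1, -1.2]
width: 19.6
gripper_force: 59.3
```

```bash
python3 tr.py 9 9 2
```

```text
t 24.57 p [ 494.29 -199.86   62.56] F [-5.5   1.71 -1.81] yaw 2.7783 sd [0.03 0.12 0.01 0.31 0.42 0.62 0.  ]
q-q0 [ 0.108 -2.618  0.016] res [-0.02  0.01 -0.05 -0.08 -0.15] s 130.5 of 189.0 Fn 4.73 Ft 3.22
[[-0.0006, -0.0008], [-0.0005, -0.0008], [-0.0006, -0.0009], [-0.0006, -0.0008], [-0.0005, -0.0009], [-0.0005, -0.0009], [-0.0005, -0.0009], [-0.0004, -0.0009], [-0.0005, -0.001]]
```

Call:
carry_out:
  deltas: [0,0,0,-0.0006,-0.0008,0,1,0,0,0,-0.0005,-0.0008,0,1,0,0,0,-0.0006,-0.0009,0,1,0,0,0,-0.0006,-0.0008,0,1,0,0,0,-0.0005,-0.0009,0,1,0,0,0,-0.0005,-0.0009,0,1,0,0,0,-0.0005,-0.0009,0,1,0,0,0,-0.0004,-0.0009,0,1,0,0,0,-0.0004,-0.001,0,1]

```text
clock: 25.7
eef_pos: [496.1, -208.3, 62.6]
tool_rot: [-3.14, -0.005, 2.779]
force: [-4.7, 2.9, -1.0]
width: 19.3
gripper_force: 59.3
```

```bash
sed -i 's/\[2,2,.015\]/[4,4,.04]/' tr.py; python3 tr.py 9 9 2
```

```text
t 25.75 p [ 496.05 -208.45   62.57] F [-4.46  2.23 -1.77] yaw 2.7786 sd [0.   0.11 0.   0.23 0.63 0.76 0.  ]
q-q0 [ 0.324 -2.704  0.021] res [-0.03 -0.09 -0.07 -0.04  0.01] s 138.9 of 189.0 Fn 4.14 Ft 2.72
[[-0.0005, -0.0009], [-0.0004, -0.0009], [-0.0005, -0.0009], [-0.0004, -0.001], [-0.0003, -0.0009], [-0.0004, -0.001], [-0.0003, -0.001], [-0.0003, -0.001], [-0.0003, -0.001]]
```

Call:
carry_out:
  deltas: [0,0,0,-0.0005,-0.0009,0,1,0,0,0,-0.0005,-0.0009,0,1,0,0,0,-0.0005,-0.0009,0,1,0,0,0,-0.0004,-0.001,0,1,0,0,0,-0.0003,-0.0009,0,1,0,0,0,-0.0003,-0.001,0,1,0,0,0,-0.0003,-0.001,0,1,0,0,0,-0.0002,-0.001,0,1,0,0,0,-0.0002,-0.001,0,1]

```text
clock: 26.88
eef_pos: [496.2, -216.8, 62.5]
tool_rot: [-3.141, -0.006, 2.779]
force: [-3.4, 3.2, -1.7]
width: 19.6
gripper_force: 59.3
```

```bash
python3 tr.py 9 9 2
```

```text
t 26.93 p [ 496.19 -216.93   62.54] F [-3.59  3.36 -1.62] yaw 2.7791 sd [0.01 0.08 0.02 0.23 0.14 0.12 0.  ]
q-q0 [ 0.323 -2.704  0.021] res [-0.09 -0.07 -0.04  0.01  0.  ] s 147.3 of 189.0 Fn 3.79 Ft 3.1
[[-0.0003, -0.001], [-0.0003, -0.001], [-0.0003, -0.001], [-0.0003, -0.001], [-0.0001, -0.001], [-0.0002, -0.001], [-0.0001, -0.0011], [-0.0001, -0.001], [-0.0001, -0.001]]
```

Call:
carry_out:
  deltas: [0,0,0,-0.0004,-0.001,0,1,0,0,0,-0.0004,-0.001,0,1,0,0,0,-0.0003,-0.001,0,1,0,0,0,-0.0003,-0.001,0,1,0,0,0,-0.0001,-0.001,0,1,0,0,0,-0.0002,-0.001,0,1,0,0,0,-0.0001,-0.0011,0,1,0,0,0,-0.0001,-0.001,0,1,0,0,0,0,-0.001,0,1]

```text
clock: 28.05
eef_pos: [494.8, -225.2, 62.5]
tool_rot: [3.141, -0.006, 2.78]
force: [-4.6, 4.8, -2.3]
width: 19.6
gripper_force: 59.3
```

```bash
python3 tr.py 9 9 2
```

```text
t 28.1 p [ 494.78 -225.28   62.47] F [-4.09  4.59 -2.07] yaw 2.7796 sd [0.01 0.1  0.01 0.5  0.18 0.18 0.  ]
q-q0 [ 0.334 -2.71   0.022] res [-0.07 -0.03  0.02  0.02 -0.02] s 155.9 of 189.0 Fn 5.12 Ft 3.38
[[-0.0, -0.001], [-0.0001, -0.001], [0.0, -0.0011], [0.0001, -0.001], [0.0, -0.001], [0.0, -0.001], [0.0001, -0.0011], [0.0001, -0.001], [0.0001, -0.001]]
```

Call:
carry_out:
  deltas: [0,0,0,0,-0.001,0,1,0,0,0,0,-0.001,0,1,0,0,0,0,-0.0011,0,1,0,0,0,0,-0.001,0,1,0,0,0,0,-0.001,0,1,0,0,0,0,-0.001,0,1,0,0,0,0.0001,-0.0011,0,1,0,0,0,0.0001,-0.001,0,1,0,0,0,0.0002,-0.001,0,1]

```text
clock: 29.22
eef_pos: [491.8, -233.2, 62.5]
tool_rot: [3.141, -0.005, 2.78]
force: [-3.5, 5.5, -1.8]
width: 19.5
gripper_force: 59.3
```

```bash
python3 tr.py 9 9 2
```

```text
t 29.27 p [ 491.72 -233.27   62.52] F [-3.54  5.78 -2.17] yaw 2.78 sd [0.06 0.1  0.01 0.04 0.32 0.39 0.  ]
q-q0 [ 0.332 -2.709  0.022] res [-0.03  0.02  0.02 -0.02  0.  ] s 164.3 of 189.0 Fn 5.69 Ft 3.68
[[0.0002, -0.0011], [0.0002, -0.001], [0.0002, -0.001], [0.0003, -0.001], [0.0002, -0.001], [0.0002, -0.001], [0.0003, -0.001], [0.0003, -0.001], [0.0003, -0.0009]]
```

Call:
carry_out:
  deltas: [0,0,0,0.0003,-0.0011,0,1,0,0,0,0.0002,-0.001,0,1,0,0,0,0.0003,-0.001,0,1,0,0,0,0.0003,-0.001,0,1,0,0,0,0.0003,-0.001,0,1,0,0,0,0.0003,-0.001,0,1,0,0,0,0.0003,-0.001,0,1,0,0,0,0.0004,-0.001,0,1,0,0,0,0.0004,-0.0009,0,1]

```text
clock: 30.4
eef_pos: [487.0, -240.8, 62.8]
tool_rot: [3.14, -0.003, 2.78]
force: [-1.6, 5.5, -1.5]
width: 18.8
gripper_force: 59.3
```

```bash
python3 tr.py 9 9 2
```

```text
t 30.45 p [ 486.94 -240.83   62.76] F [-2.48  5.55 -1.36] yaw 2.7802 sd [0.04 0.05 0.01 0.89 0.06 0.14 0.  ]
q-q0 [ 0.326 -2.702  0.021] res [ 0.01  0.   -0.04 -0.02  0.04] s 173.4 of 189.0 Fn 5.33 Ft 2.93
[[0.0004, -0.001], [0.0003, -0.001], [0.0005, -0.0009], [0.0004, -0.0009], [0.0004, -0.001], [0.0004, -0.0009], [0.0005, -0.0009], [0.0004, -0.0009], [0.0005, -0.0009]]
```

Call:
carry_out:
  deltas: [0,0,0,0.0004,-0.001,0,1,0,0,0,0.0004,-0.001,0,1,0,0,0,0.0005,-0.0009,0,1,0,0,0,0.0005,-0.0009,0,1,0,0,0,0.0004,-0.001,0,1,0,0,0,0.0005,-0.0009,0,1,0,0,0,0.0005,-0.0009,0,1,0,0,0,0.0005,-0.0009,0,1,0,0,0,0.0005,-0.0009,0,1]

```text
clock: 31.58
eef_pos: [481.0, -247.2, 62.9]
tool_rot: [3.14, -0.002, 2.78]
force: [-0.4, 5.9, -2.3]
width: 19.5
gripper_force: 59.3
```

```bash
python3 tr.py 8 8 2
```

```text
t 31.62 p [ 480.88 -247.27   62.94] F [-0.72  5.66 -2.14] yaw 2.7803 sd [0.07 0.04 0.   0.29 0.2  0.13 0.  ]
q-q0 [ 0.323 -2.698  0.021] res [-0.   -0.05 -0.03  0.03  0.03] s 182.2 of 189.0 Fn 4.72 Ft 3.24
[[0.0005, -0.0008], [0.0005, -0.0009], [0.0005, -0.0009], [0.0006, -0.0008], [0.0006, -0.0009], [0.0006, -0.0008], [0.0006, -0.0008], [0.0006, -0.0008]]
```

Call:
carry_out:
  deltas: [0,0,0,0.0005,-0.0009,0,1,0,0,0,0.0005,-0.0009,0,1,0,0,0,0.0005,-0.0009,0,1,0,0,0,0.0006,-0.0008,0,1,0,0,0,0.0006,-0.0009,0,1,0,0,0,0.0006,-0.0008,0,1,0,0,0,0.0006,-0.0008,0,1,0,0,0,0.0006,-0.0008,0,1]

```text
clock: 32.62
eef_pos: [475.0, -251.6, 63.1]
tool_rot: [3.14, -0.001, 2.781]
force: [1.4, 6.6, -1.1]
width: 19.4
gripper_force: 59.3
```

```bash
python3 tr.py 3 4 3; python3 -c "
from h import *
s=ctrl.read_state();q=np.load('q.npy')+[.323,-2.698,.021];l=w2l(q,s['eef_pos'][:2])-HC;print(np.degrees(np.arctan2(l[1],l[0])),np.linalg.norm(l))"
```

```text
t 32.73 p [ 474.93 -251.7    63.05] F [ 0.4   6.61 -1.2 ] yaw 2.7808 sd [0.07 0.04 0.   0.82 0.17 0.11 0.  ]
q-q0 [ 0.324 -2.7    0.021] res [-0.05 -0.02  0.04  0.03 -0.01] s 189.0 of 189.0 Fn 5.36 Ft 3.95
[[0.0011, -0.0014], [0.0004, -0.0005], [0.0005, -0.0006], [0.0005, -0.0006]]
-44.893444266837264 45.02383009024001
```

Call:
carry_out:
  deltas: [0,0,0,0.0005,-0.0006,0,1,0,0,0,0.0005,-0.0006,0,1,0,0,0,0.002,0.0015,0,1,0,0,0,0.004,0.003,0,1,0,0,0,0.006,0.0045,0,1,0,0,0,0,0,-0.03,1,0,0,0,0,0,-0.03,1,0,0,0,0,0,-0.03,1,0,0,0,0,0,0,1]

```text
clock: 33.85
eef_pos: [466.6, -242.4, 155.4]
tool_rot: [-3.141, 0.005, 2.779]
force: [0.9, -0.1, -3.5]
width: 19.0
gripper_force: 59.6
```

```bash
python3 - <<'E'
from h import *
avg(3);go([434.2,76.4,152])
E
```

```text
t 33.95 p [ 465.73 -241.86  154.14] F [-0.03  0.3  -2.66] yaw 2.7795 sd [0.69 0.43 0.95 0.7  0.29 0.6  0.  ]
t 33.95 p [ 464.9 -241.4  153.1] rpy [-3.1414 -0.      2.7796] F [-0.74  0.63 -2.45] M [-0.01  0.02 -0.02] w 19.2 59.6
tool delta m [0.1413 0.2863 0.001 ]
```

Call:
carry_out:
  deltas: [0,0,0,0.01,0.02,0,1,0,0,0,0.018,0.037,0,1,0,0,0,0.022,0.0445,0,1,0,0,0,0.022,0.0445,0,1,0,0,0,0.022,0.0445,0,1,0,0,0,0.022,0.0445,0,1,0,0,0,0.016,0.033,0,1,0,0,0,0.009,0.018,0,1,0,0,0,0,0,0,1,0,0,0,0,0,0,1,0,0,0,0,0,0,1]

```text
clock: 35.33
eef_pos: [434.6, 74.6, 153.0]
tool_rot: [-3.141, -0.0, 2.777]
force: [-0.8, -0.3, -1.3]
width: 19.4
gripper_force: 59.5
```

```bash
python3 - <<'E'
from h import *
import pickle
avg(3);go([434.2,76.4,61])
c=ctrl.calibration('wrist');im=ctrl.get_image('wrist');pickle.dump(c,open('w3.pkl','wb'))
cv2.imwrite('pics/w3.png',cv2.resize(im[100:300,200:440][...,::-1],None,fx=3,fy=3,interpolation=cv2.INTER_CUBIC))
E
```

```text
t 35.42 p [434.69  74.75 153.13] F [-0.36  0.12 -2.05] yaw 2.7777 sd [0.05 0.15 0.08 0.32 0.3  0.54 0.  ]
t 35.42 p [434.7  74.9 153.2] rpy [-3.1412 -0.      2.7779] F [ 0.02  0.45 -2.59] M [0.03 0.01 0.02] w 19.4 59.5
tool delta m [0.001  0.0012 0.0922]
```

View pics/w3.png

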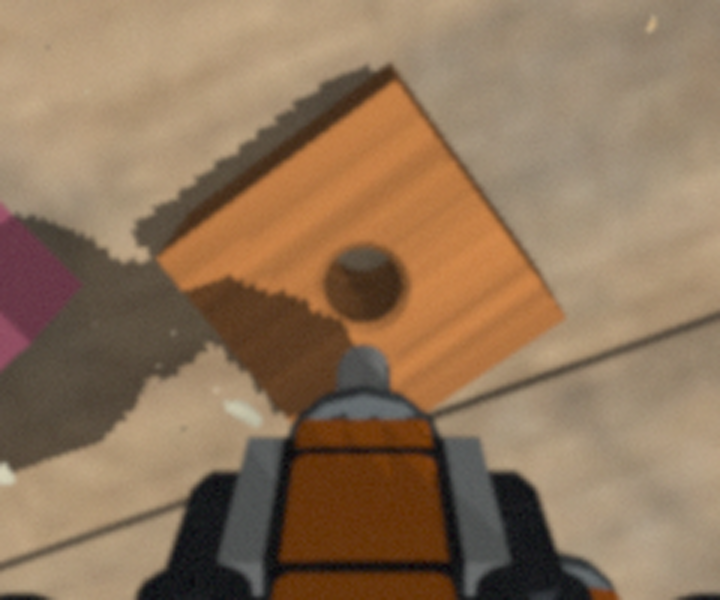

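```bash
python3 - <<'E'
from h import *
import pickle
W=P('wrist',pickle.load(open('w3.pkl','rb')))
h=onz(W,(322,194),50);print('hole',h,'tip',onz(W,(321,224),104));go([h[0],h[1],63])
E
```

```text
hole [433.59067547  76.53169255] tip [435.39762698  75.06437966]
t 35.48 p [434.8  75.1 153.3] rpy [-3.1414  0.      2.7782] F [-0.4  -0.43 -2.68] M [ 0.03  0.02 -0.01] w 19.7 59.5
tool delta m [0.0016 0.0009 0.0903]
```

Call:
carry_out:
  deltas: [0,0,0,0.002,0.001,0,1,0,0,0,0,0,0.02,1,0,0,0,0,0,0.02,1,0,0,0,0,0,0.02,1,0,0,0,0,0,0.015,1,0,0,0,0,0,0.01,1,0,0,0,0,0,0.004,1,0,0,0,0,0,0,1,0,0,0,0,0,0,1]

```text
clock: 36.6
eef_pos: [433.5, 77.7, 64.7]
tool_rot: [3.141, 0.001, 2.78]
force: [0.8, -0.4, -1.8]
width: 19.3
gripper_force: 59.5
```

Call:
carry_out:
  deltas: [0,0,0,0,0,0.001,1,0,0,0,0,0,0,1]

```text
clock: 36.85
eef_pos: [433.2, 77.6, 63.4]
tool_rot: [3.141, 0.0, 2.78]
force: [-0.6, -0.6, -2.3]
width: 19.3
gripper_force: 59.5
```

Call:
carry_out:
  deltas: [0,0,0,0,0,0.001,1,0,0,0,0,0,0,1]

```text
clock: 37.1
eef_pos: [433.1, 77.6, 62.3]
tool_rot: [3.142, -0.0, 2.78]
force: [-0.5, -0.3, -0.8]
width: 19.4
gripper_force: 59.5
```

Call:
carry_out:
  deltas: [0,0,0,0,0,0.001,1,0,0,0,0,0,0,1]

```text
clock: 37.35
eef_pos: [433.1, 77.6, 61.2]
tool_rot: [-3.142, -0.0, 2.78]
force: [0.2, -0.2, -1.6]
width: 19.5
gripper_force: 59.5
```

Call:
carry_out:
  deltas: [0,0,0,0,0,0.0005,1,0,0,0,0,0,0,1]

```text
clock: 37.6
eef_pos: [433.2, 77.6, 60.8]
tool_rot: [3.142, 0.0, 2.78]
force: [0.5, -0.6, -1.0]
width: 19.6
gripper_force: 59.8
```

Call:
carry_out:
  deltas: [0,0,0,0,0,0.0005,1,0,0,0,0,0,0,1]

```text
clock: 37.85
eef_pos: [433.2, 77.6, 60.8]
tool_rot: [3.141, 0.0, 2.78]
force: [-0.9, -0.5, 6.8]
width: 19.2
gripper_force: 60.8
```

Call:
carry_out:
  deltas: [0,0,0,0,0,-0.0003,0.3,0,0,0,0,0,0,0,0,0,0,0,0,0,-0.5,0,0,0,0,0,0,-1,0,0,0,0,0,0,-1,0,0,0,0,0,0,-1,0,0,0,0,0,0,-1]

```text
clock: 38.72
eef_pos: [433.2, 77.6, 60.6]
tool_rot: [3.142, -0.0, 2.78]
force: [1.8, 0.4, -0.8]
width: 85.7
gripper_force: 0.0
```

Call:
carry_out:
  deltas: [0,0,0,0,0,-0.01,-1,0,0,0,0,0,-0.02,-1,0,0,0,0,0,-0.04,-1,0,0,0,0,0,-0.04,-1,0,0,0,0,0,-0.04,-1,0,0,0,0,0,-0.02,-1,0,0,0,0,0,0,-1,0,0,0,0,0,0,-1]

```text
clock: 39.72
eef_pos: [432.5, 77.5, 230.2]
tool_rot: [-3.141, -0.001, 2.78]
force: [0.4, -0.2, -0.4]
width: 85.4
gripper_force: 0.0
```

```bash
python3 - <<'E'
from h import *
s,R=st();W=P('wrist');im=ctrl.get_image('wrist')
print('expect cap',proj(W,(433.2,77.6,114)))
hsv=cv2.cvtColor(im,cv2.COLOR_RGB2HSV)
u,v=proj(W,(433.2,77.6,114)).astype(int);
m=cv2.inRange(im[v-45:v+45,u-45:u+45],(0,0,0),(50,50,50))
n,l,stt,cen=cv2.connectedComponentsWithStats(m)
for a,b in zip(stt[1:],cen[1:]):
    if a[4]>20:print(a,(b+(u-45,v-45)).round(1),onz(W,b+(u-45,v-45),114).round(1))
b=ctrl.get_image('side');d=cv2.absdiff(b[115:170,245:295][...,::-1],cv2.imread('pics/side0.png')[115:170,245:295]).max(2);print('side diff',(d>40).sum(),np.argwhere(d>40).mean(0) if (d>40).any() else '')
E
```

```text
t 39.73 p [432.5  77.5 230.2] rpy [-3.1411e+00 -9.0000e-04  2.7799e+00] F [ 0.41 -0.19 -0.38] M [ 0.02  0.01 -0.01] w 85.4 0.0
expect cap [320.92620497 192.22366802]
[ 37  37  18  18 247] [320.9 192.2] [433.2  77.6]
side diff 136 [47.97058824 18.21323529]
```

```bash
python3 -c "
from cell import ctrl
print(ctrl.finish_job())"
```

```text
the job is handed in; nothing more can be done
None
```

The job is handed in at about 40 s: the probe traced the edge from the red dot to past the green dot in one pass, with readings between moves of about 3.6–6.1 N normal (about 7.3 N in all with friction). It is back upright in the brown holder and released, and I know of no contact with anything else on the bench.

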